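# Seat the mill bowl and hold its lid over it

## Task

Set the steel bowl onto the seed mill so that the two holes in its foot plate go over the mill's two pegs and it sits fully down, and let go of it. Then take the lid by its bar, carry it over the tray of seed packets and finish while still holding it, level and still, about one centimetre above the bowl, centred, with its two lugs above the bowl's two lugs and not touching, so that I can check the fit before it is closed. Leave the packet tray, jar, mug and marker box where they are.

Things in the scene. Friction and masses are not known exactly. Their poses are not given: they have to be found in the camera images.
- mill: Bench seed mill: grey box 170 (x) x 180 (y) x 60 mm high with a black top plate, fixed. Two upright steel pegs on its top at x = 0, y = +46 and -46 mm: 8 mm in diameter, 20 mm high, the upper 6 mm tapering to 3 mm. Origin: centre of its underside on the table; z up. It stands to the left or right of the packet tray, the mat on the other side.
- mill_seat (a point): Centre of the mill's flat top, midway between the pegs' feet, 60 mm above the table; axes as the mill's. The seated bowl's origin lies here.
- mat: Flat grey felt mat 300 (x) x 170 (y) x 4 mm, fixed to the table; the bowl and lid start on it, in either order. Origin: centre of its underside.
- bowl: Round steel cup, outer diameter 60, wall 3 mm, on a flat foot plate 70 (x) x 124 (y) x 8 mm; 70 mm high overall. Two 12 mm holes through the plate at y = +46 and -46 mm. Two rim lugs at +y and -y, 14 mm wide (x), 8 mm high, flush with the rim, reach 46 mm from the axis. Can be gripped across the cup along x. Same after a half turn. About 0.3 kg. Origin: centre of the underside; z up.
- bowl_rim (a point): Centre of the bowl's mouth, at rim height, 70 mm above the bowl's origin; axes as the bowl's.
- lid: Round black lid: a disc 68 mm in diameter, 8 mm thick, with two lugs of the same thickness, 14 mm wide (x), at +y and -y reaching 46 mm from the axis. On top a grey grip bar 12 (x) x 50 (y) mm, 28 mm high; its top is 36 mm above the underside. Same after a half turn. About 0.12 kg. Lies flat, bar up. Origin: centre of its underside; z up.
- packet_tray: Dark steel tray 300 (x) x 90 (y) x 80 mm full of standing seed packets that reach 120 mm above the table; stands between the mill and the mat, its length pointing roughly away from the robot. Must not be moved. Origin: centre of its underside.
- jar: Amber jar 52 mm in diameter, 85 mm high, at the far side of the work. Leave alone. Origin: centre of its underside.
- mug: White mug 76 mm in diameter, 88 mm high, handle at its +y side, at the far side. Leave alone. Origin: centre of its underside.
- marker_box: Flat box of marker pens 120 (x) x 90 (y) x 25 mm, at the far side. Leave alone. Origin: centre of its underside.
There are look-alikes about, which are no part of the job. What is shaped like the bowl but red is not meant. Of the things that look like the lid, the larger one is meant.

How it is judged:
By the outcome, as a careful person would: the job done as asked, in the order asked, and still so for the second after the job is handed in, while the arm keeps its last pose, push and grip.
It also fails if it takes over 72 s, if anything falls off the work surface, if the arm or the gripper's body presses on something with over 40 N, if the wrist force passes 120 N, or if a joint passes its speed limit or range.

## Robot

A 7-joint arm with a two-finger parallel gripper is mounted at the origin on the work surface. World frame = base frame: x ahead of the robot, y to its left, z up, the work surface at z = 0. Lengths are in mm, angles in rad, forces in N, time in s.
With the tool pointing down it reaches from about 400 to 875 mm from the base axis. Payload 4.4 kg.
Tool frame: the origin (TCP) lies between the finger pads; the fingertips stand 17 mm ahead of it and the grasp point (between the pads) lies 2 mm behind it; z points along the fingers, y is the line along which they close (so a half turn about z gives the same grasp; the last joint's range is limited). The gripper opens to 85 mm and grips with 20 to 120 N. Pads are 22 mm wide; open, the fingers measure 114 mm over their backs; the gripper's body (76 mm by 85 mm) begins 54 mm behind the grasp point. The pads swing forward as they close: fully open they stand 13 mm farther back than shut.
Start: joints at [-1.194, 0.628, 0.038, 1.517, -0.027, 0.996, -0.02], TCP at [278.485, 587.337, 211.913] pointing down, gripper open.
Joint ranges: [-3.06, 3.06], [-0.37, 2.12], [-1.25, 1.32], [0.18, 2.47], [-1.1, 4.24], [0.23, 1.98], [-2.94, 2.94]. Speed limits (rad/s): [2.57, 2.57, 3.14, 3.14, 3.14, 3.14, 3.14].

## Interface

Orientations are given as [roll, pitch, yaw] about the fixed x, y, z axes, in that order (R = Rz(yaw) Ry(pitch) Rx(roll)).
In Python, from cell import sensors, get_image, ctrl gives the robot as it stands.
- The arm moves only by the tool send_rows, never from a script. Its argument "series" is a list of rows, each a list of 3 entries, a list of its own where there are three numbers: the finger opening in mm, from 0 to 85.4, then the shift along the world's x, y, z in units of 60 mm (1.0 is 60 mm), then the turn, a rotation vector about the world's x, y, z in units of 5 degrees (1.0 is 5 degrees). A call has 1 to 8 rows; each row shifts and turns the commanded pose from where the row before left it; what a row does not reach is not made up. A row lasts 1/8 s, in which the tool goes at most 62.5 mm and 10.7 degrees, less where a joint would pass 70% of its speed; a pose out of reach is approached as far as the arm can. A call is refused whole if a number of a shift passes 1 or a number of a turn 1, either way. A call with a gripper value outside its range is refused whole. The fingers move at their own pace and stop on an object; the grip force is fixed at half the most. Time passes only in rows, so rows that do not move let the fingers close. It gives the time, the measured TCP pose, the force, the opening and the grip force at its end, in the units of the state.
- sensors.read_state(): the state, without advancing time (a new reading comes with each control period).
- get_image(name): name is "scene" or "top"; returns a dict with "img" (400x640x3 uint8, red, green, blue), "depth" (400x640 float32, mm along the optical axis (not along the pixel's ray), 0 where there is no reading), "vfov" (degrees; the focal length in pixels is half the picture's height over the tangent of half this angle, whatever the lens; pixels are square), "cx", "cy" (the principal point, pixels), "world_to_cam" (4x4, takes a point from world to camera coordinates). Camera axes: x right, y down, z forward; pixel columns grow to the right and rows downward; lengths in mm; the calibration is good to about 2 mm. A picture is of the moment at which its call begins.
- ctrl.finish_job(): hands the job in; it is judged then, once.
The state is a dict: "clock": time; "qpos": joint angles; "qd": joint speeds; "tau": joint torques, N m; "eef_pos": TCP position; "tool_rot": TCP orientation; "force": force on the tool from outside, world axes, zero at the start; "torque": the same for the moment, N m; "width": finger opening in mm; "gripper_force": force on a finger pad.
Only numpy, scipy, OpenCV 4.12 (cv2) and the standard library are available. Lean on these libraries where they do the work, as an engineer would, in place of code of your own. Each camera call takes 0.05 s, during which the arm holds its last target. There are 200 camera calls.

## Working session

There is one attempt and no reset: what is moved stays moved. The work goes in short steps, Python scripts to look and compute and a tool call to move; the robot and the scene stay as the last step left them, time stands still between calls to the robot, and variables do not carry over. Pictures are saved under pics/ and viewed, at most 10 in all, crops included, and the job is handed in when it is done.

Besides the shell and the picture viewer there is one more tool, called after "Request:" as name(argument=value, ...), one argument or row to a line, values as JSON. send_rows: Moves the arm, as the interface text tells. Its arguments: {"type":"object","properties":{"series":{"type":"array"}},"required":["series"]}

```bash
mkdir -p pics
cat > h.py <<'E'
import numpy as np, cv2
from cell import sensors, get_image, ctrl
def cam(n):
    d=get_image(n); d['f']=200/np.tan(np.radians(d['vfov'])/2); return d
def world(d):
    z=d['depth']; v,u=np.mgrid[0:400,0:640]
    P=np.stack([(u-d['cx'])/d['f']*z,(v-d['cy'])/d['f']*z,z],-1)
    M=np.linalg.inv(d['world_to_cam']); return P@M[:3,:3].T+M[:3,3]
def ray(d,u,v,z):
    M=np.linalg.inv(d['world_to_cam']); r=M[:3,:3]@np.array([(u-d['cx'])/d['f'],(v-d['cy'])/d['f'],1]); o=M[:3,3]
    return o+r*(z-o[2])/r[2]
E
python3 - <<'E'
from h import *
s=sensors.read_state(); print({k:np.round(v,3).tolist() for k,v in s.items()})
for n in('scene','top'):
    d=cam(n); cv2.imwrite(f'pics/{n}0.png',d['img'][:,:,::-1]); np.savez(f'{n}0.npz',**d); print(n,d['f'],d['cx'],d['cy'],np.round(np.linalg.inv(d['world_to_cam']),3).tolist(),(d['depth']==0).mean())
E
```

```text
{'clock': 0.0, 'qpos': [-1.194, 0.629, 0.038, 1.518, -0.027, 0.996, -0.02], 'qd': [-0.001, -0.001, -0.0, -0.001, 0.001, -0.002, -0.0], 'tau': [-0.001, -56.339, 1.226, -19.345, 0.011, 0.01, -0.0], 'eef_pos': [278.204, 586.712, 211.007], 'tool_rot': [-3.14, 0.0, 2.699], 'force': [-0.765, 0.273, -0.04], 'torque': [0.002, 0.043, -0.001], 'gripper_force': 0.0, 'width': 85.317}
scene 408.96873347597517 321.02525592406937 200.2927112834542 [[0.84, 0.403, -0.363, 919.01], [0.542, -0.64, 0.545, -583.29], [-0.013, -0.655, -0.756, 959.529], [0.0, 0.0, 0.0, 1.0]] 0.003984375
top 366.5882331316536 320.9855708098799 199.91803960731914 [[-0.009, -0.991, 0.131, 417.104], [-1.0, 0.012, 0.023, 33.499], [-0.024, -0.131, -0.991, 920.0], [0.0, 0.0, 0.0, 1.0]] 0.00401953125
```

View pics/top0.png

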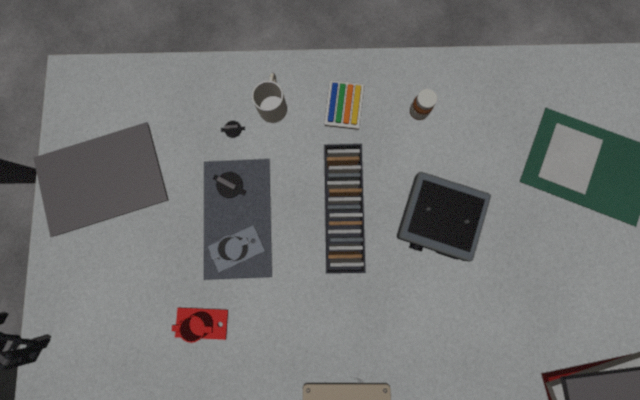

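View pics/scene0.png

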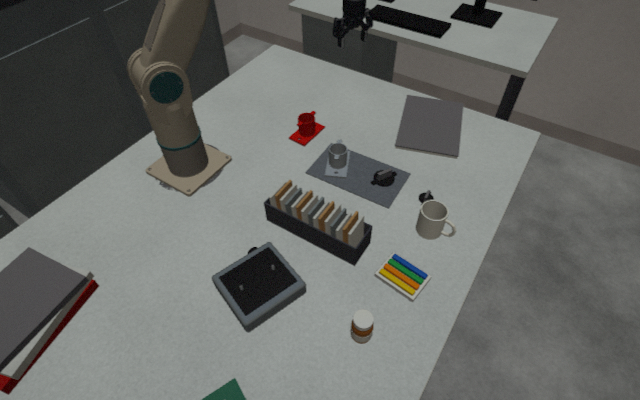

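The top view shows the steel bowl at (236,248) and the red one at (200,325), which isn't meant. There are two lid-like things: the larger at (229,185) on the mat, which fits, and a smaller one at (233,129). The mill pegs are near (429,209) and (466,222), and the tray is between the mill and the mat. Next I take the enlarged crop and a measurement.

Run:
```python
from h import *
d=dict(np.load('top0.npz')); im=d['img']; W=world(d)
a=cv2.resize(im[115:350,165:285],None,fx=2.5,fy=2.5,interpolation=cv2.INTER_CUBIC)
b=cv2.resize(im[165:265,397:495],None,fx=5,fy=5,interpolation=cv2.INTER_CUBIC)
c=np.zeros((588,800,3),np.uint8); c[:587,:300]=a[:587]; c[:500,305:795]=b
cv2.imwrite('pics/crop.png',np.clip(c[:,:,::-1].astype(float)*1.5,0,255).astype(np.uint8))
def rep(n,r,lo,hi,zp):
    v0,v1,u0,u1=r; m=np.zeros((400,640),np.uint8); m[v0:v1,u0:u1]=((W[...,2]>lo)&(W[...,2]<hi))[v0:v1,u0:u1]
    k,l,st,_=cv2.connectedComponentsWithStats(m); 
    if k<2: print(n,'none');return
    j=1+np.argmax(st[1:,4]); m=(l==j).astype(np.uint8); P=W[m>0]
    cn=max(cv2.findContours(m,0,2)[0],key=len)[:,0]
    q=np.array([ray(d,u,v,zp)[:2] for u,v in cn],np.float32); R=cv2.minAreaRect(q)
    Q=P[:,:2]-P[:,:2].mean(0); w,V=np.linalg.eigh(Q.T@Q/len(Q))
    print(n,len(P),'z',np.round(np.percentile(P[:,2],[10,50,90]),1),'mean',P.mean(0).round(1),'rect',np.round(R[0],1),np.round(R[1],1),round(R[2],1),'pca',np.sqrt(w).round(1),np.degrees(np.arctan2(V[1,1],V[0,1])).round(1))
rep('table',(280,300,280,320),-20,20,0)
rep('mat',(150,290,190,280),2.5,9,4)
rep('lid',(160,210,205,255),8,50,12)
rep('lidbar',(160,210,205,255),28,50,40)
rep('small',(110,145,215,250),6,50,12)
rep('bowl',(215,285,200,275),8,85,12)
rep('bowlup',(215,285,200,275),50,85,74)
rep('mill',(160,270,390,500),50,90,60)
rep('tray',(135,280,315,375),50,140,110)
rep('pegs1',(195,220,415,445),66,90,80)
rep('pegs2',(210,235,450,480),66,90,80)
print(W[195:235,425:470,2].round(0).max(), np.round(W[200:218:2,420:440:2,2]))
```

```text
table 797 z [-1.5  0.3  2.4] mean [317.8 109.3   0.4] rect [317.8 109.5] [96.3 45.7] 89.6 pca [13.8 28.4] 89.5
mat 5071 z [3.  4.4 6.3] mean [501.3 265.5   4.6] rect [497.2 269.2] [307.7 178.5] 3.3 pca [54.1 88. ] -177.8
lid 607 z [10.2 12.6 39.3] mean [580.  286.6  16.9] rect [581.  288.2] [76.  67.4] 21.3 pca [16.2 19.9] 60.3
lidbar 103 z [37.4 39.8 41.5] mean [580.5 287.3  39.4] rect [580.4 286.8] [51.8 12.1] 62.9 pca [ 3.5 14.8] 61.3
small 97 z [ 6.6 18.6 25. ] mean [728.8 284.   16.5] rect [730.4 282.9] [44.1 26.5] 72.9 pca [ 5.9 11. ] 77.9
bowl 1429 z [10.9 14.6 73.2] mean [420.5 263.8  27.5] rect [421.3 268.3] [ 74.6 127.4] 23.1 pca [20.  34.6] 116.6
bowlup 310 z [55.2 72.9 75.6] mean [420.4 268.3  69.2] rect [421.  265.6] [82.4 58.9] 81.4 pca [16.1 27.1] 109.3
mill 5407 z [54.7 59.4 62. ] mean [ 491.5 -235.2   58.8] rect [ 492.3 -234.1] [177.4 167.7] 70.9 pca [48.2 51. ] 68.1
tray 3253 z [ 64.2  99.8 120.4] mean [ 5.257e+02 -3.000e-01  9.520e+01] rect [510.    2.5] [288.7  86.8] 0.3 pca [26.2 91.5] -179.4
pegs1 12 z [68.2 75.3 80. ] mean [ 507.7 -192.2   74.4] rect [ 508.1 -190.9] [6.9 6.9] 89.4 pca [1.5 2.2] -160.4
pegs2 15 z [66.7 75.6 77.8] mean [ 477.7 -278.8   74.3] rect [ 477.4 -276.6] [9.2 6.8] 89.4 pca [1.8 2.3] 176.0
920.0 [[61. 60. 61. 61. 60. 56. 61. 62. 60. 62.]
 [60. 59. 61. 60. 63. 60. 62. 60. 62. 62.]
 [62. 62. 62. 59. 58. 59. 62. 63. 63. 59.]
 [61. 61. 60. 60. 76. 61. 62. 60. 59. 61.]
 [59. 59. 62. 69. 81. 57. 62. 61. 58. 63.]
 [63. 58. 61. 59. 61. 57. 60. 59. 60. 62.]
 [64. 63. 61. 59. 61. 61. 59. 63. 60. 59.]
 [61. 61. 60. 60. 61. 59. 61. 59. 60. 62.]
 [60. 57. 60. 59. 60. 59. 60. 61. 62. 58.]]
```

View pics/crop.png

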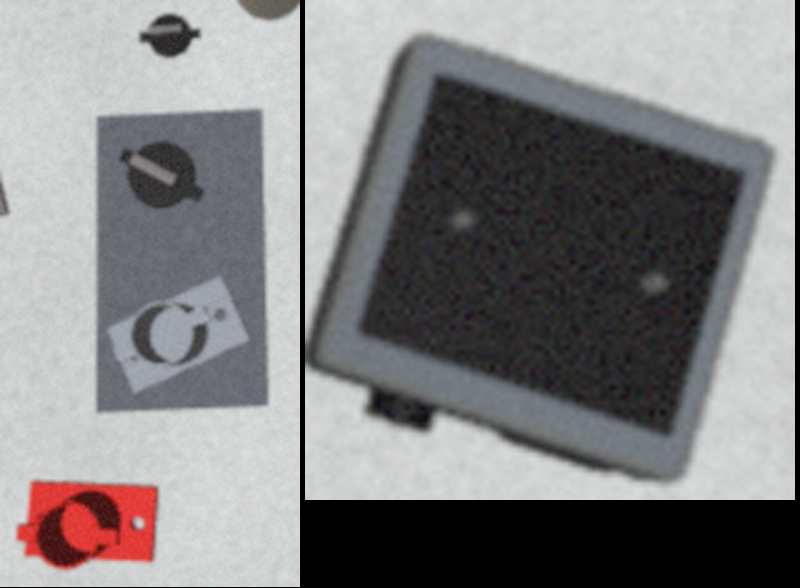

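The crop confirms it: the larger lid is at (229,185) in the original picture, the steel bowl at (236,248), and the mill pegs are clear. I'll refine the bowl and lid with edge fits.

Run:
```python
from h import *
def edges(d,mask,zp,c,yaw,hx,hy):
    cn=max(cv2.findContours(mask,0,cv2.CHAIN_APPROX_NONE)[0],key=len)[:,0]
    q=np.array([ray(d,u,v,zp)[:2] for u,v in cn])
    for it in range(4):
        R=np.array([[np.cos(yaw),np.sin(yaw)],[-np.sin(yaw),np.cos(yaw)]]); p=(q-c)@R.T
        res={}
        for k,h,o in((0,hx,hy),(1,hy,hx)):
            for s in(1,-1):
                m=(abs(p[:,k]-s*h)<6)&(abs(p[:,1-k])<o-6)
                if m.sum()<6: continue
                vx,vy,x0,y0=cv2.fitLine(p[m].astype(np.float32),cv2.DIST_HUBER,0,.01,.01)[:,0]
                a=np.arctan2(vy,vx) if k==1 else np.arctan2(-vx,vy)
                a=(a+np.pi/2)%np.pi-np.pi/2
                res[(k,s)]=(m.sum(),np.degrees(a).round(2),(np.median(p[m,k])-s*h).round(2))
        L=[res[k][1] for k in((0,1),(0,-1)) if k in res]; yaw+=np.radians(np.mean(L))
        off=[np.mean([res[(k,s)][2] for s in(1,-1) if (k,s) in res] or [0]) for k in(0,1)]
        c=c+R.T@np.array(off)
    print(c.round(1),np.degrees(yaw).round(2),res)
for n in('top','scene'):
    d=dict(np.load(n+'0.npz')); im=d['img']; W=world(d)
    roi=np.hypot(W[...,0]-421,W[...,1]-268)<85
    z=W[...,2]
    g=im.max(2); print(n,'mat',np.median(g[roi&(z<7)]),'plate',np.median(g[roi&(z>10)&(z<15)]))
    t=(np.median(g[roi&(z<7)])+np.median(g[roi&(z>10)&(z<15)]))/2
    m=(roi&((g>t)|(z>14))).astype(np.uint8)
    edges(d,m,12,np.array([421.,268.]),np.radians(24),35,62)
    # holes: dark blobs in plate
    roi=np.hypot(W[...,0]-580,W[...,1]-287)<50
    bar=(roi&(z>30)).astype(np.uint8); k,l,st,ce=cv2.connectedComponentsWithStats(bar)
    j=1+np.argmax(st[1:,4]); M=cv2.moments((l==j).astype(np.uint8),True)
    cc=max(cv2.findContours((l==j).astype(np.uint8),0,1)[0],key=len)[:,0]
    P=W[l==j]; 
    q=np.array([ray(d,u,v,40)[:2] for v,u in zip(*np.where(l==j))]); vx,vy,x,y=cv2.fitLine(q.astype(np.float32),cv2.DIST_L2,0,.01,.01)[:,0]
    print('bar',x.round(1),y.round(1),np.degrees(np.arctan2(vy,vx)),np.ptp((q-[x,y])@[vx,vy]))
    dk=(roi&(g<(np.median(g[roi&(z<7)])*.6))&(z<20)); 
    # lug tips: furthest points
    mm=(roi&((g<np.median(g[roi&(z<7)])*.65)|(z>9))).astype(np.uint8); cn=max(cv2.findContours(mm,0,1)[0],key=len)[:,0]
    q=np.array([ray(d,u,v,12)[:2] for u,v in cn]); D=np.hypot(*(q-[580,287]).T)
    ax=np.array([-np.cos(np.radians(118)),-np.sin(np.radians(118))]); ax=-np.array([np.cos(np.radians(62)),np.sin(np.radians(62))])
    for s in(1,-1):
        b=(q-[580,287])@ax*s>40; print('lug',s,q[b].mean(0).round(1) if b.any() else None,((q-[580,287])@ax*s).max().round(1))
    # mill pegs & cap
    for p in((507,-191),(477.5,-278)):
        r=(np.hypot(W[...,0]-p[0],W[...,1]-p[1])<16)&(z>55)
        gg=np.where(r,np.clip(g.astype(float)-np.median(g[r])-20,0,None),0); v,u=np.mgrid[:400,:640]
        uu,vv=(gg*u).sum()/gg.sum(),(gg*v).sum()/gg.sum(); print('peg',uu.round(1),vv.round(1),ray(d,uu,vv,72).round(1),(gg>0).sum())
```

```text
top mat 78.0 plate 114.0
[420.  266.8] 24.12 {(0, 1): (np.int64(41), np.float32(-0.22), np.float64(-0.73)), (0, -1): (np.int64(42), np.float32(0.22), np.float64(0.73)), (1, 1): (np.int64(23), np.float32(1.26), np.float64(-0.97)), (1, -1): (np.int64(21), np.float32(0.72), np.float64(0.98))}
bar 580.4 287.2 61.157448 51.79995835933815
lug 1 [558.4 248.2] 46.2
lug -1 [601.4 326.4] 47.6
peg 428.1 208.4 [ 506.8 -194.3   72. ] 7
peg 466.7 221.1 [ 476.7 -280.9   72. ] 11
scene mat 85.0 plate 121.0
[418.8 269.7] 24.38 {(0, 1): (np.int64(24), np.float32(0.6), np.float64(-0.66)), (0, -1): (np.int64(23), np.float32(-0.6), np.float64(0.66)), (1, -1): (np.int64(17), np.float32(1.09), np.float64(-0.06))}
bar 584.0 284.4 66.87038 56.66533063864445
lug 1 [561.3 247.1] 46.8
lug -1 [594.5 329.7] 48.2
peg 272.4 266.6 [ 509.  -194.7   72. ] 17
peg 240.8 286.9 [ 478.6 -281.9   72. ] 17
```

Request:
send_rows(
  series=[
    [85,[0.3,-0.66,0],[0,0,-1]],
    [85,[0.3,-0.66,0],[0,0,-1]],
    [85,[0.3,-0.66,0],[0,0,-1]],
    [85,[0.3,-0.66,0],[0,0,-1]],
    [85,[0.3,-0.66,0],[0,0,-1]],
    [85,[0.3,-0.66,0],[0,0,-1]],
    [85,[0.3,-0.66,0],[0,0,-1]],
    [85,[0.3,-0.66,0],[0,0,-1]],
  ],
)

```text
clock: 1.1
eef_pos: [422.8, 269.1, 211.8]
tool_rot: [-3.141, 0.0, 1.998]
force: [0.3, 0.1, 0.1]
width: 85.4
gripper_force: 0.0
```

Request:
send_rows(
  series=[
    [85,[-0.047,-0.027,-0.8],[0,0,0]],
    [85,[0,0,-0.8],[0,0,0]],
    [85,[0,0,-0.7],[0,0,0]],
    [85,[0,0,-0.45],[0,0,0]],
    [85,[0,0,0],[0,0,0]],
    [40,[0,0,0],[0,0,0]],
    [40,[0,0,0],[0,0,0]],
    [40,[0,0,0],[0,0,0]],
  ],
)

```text
clock: 2.1
eef_pos: [419.8, 269.1, 48.8]
tool_rot: [3.14, -0.001, 2.001]
force: [-2.9, -0.8, 8.3]
width: 55.2
gripper_force: 61.5
```

Request:
send_rows(
  series=[
    [40,[0,0,0],[0,0,0]],
    [40,[0,0,0],[0,0,0]],
    [40,[0,0,0.2],[0,0,0]],
    [40,[0,0,0.4],[0,0,0]],
  ],
)

```text
clock: 2.6
eef_pos: [419.3, 268.8, 83.8]
tool_rot: [-3.141, 0.0, 2.001]
force: [0.8, -0.6, -2.2]
width: 54.9
gripper_force: 63.9
```

Run:
```python
from h import *
d=cam('top');e=cam('scene'); c=np.hstack([cv2.resize(x['img'][r],(400,400),interpolation=cv2.INTER_CUBIC) for x,r in((d,np.s_[180:310,180:310]),(e,np.s_[80:210,270:400]))])
cv2.imwrite('pics/g.png',c[:,:,::-1])
```

```text
(no output)
```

View pics/g.png

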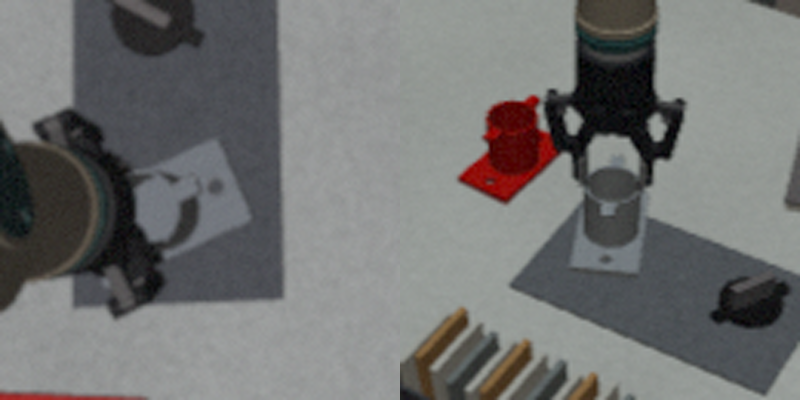

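Request:
send_rows(
  series=[
    [40,[0,0,0.6],[0,0,0]],
    [40,[0,0,1.0],[0,0,0]],
    [40,[0.05,-0.42,0.4],[0,0,-0.4]],
    [40,[0.12,-0.84,0],[0,0,-0.9]],
    [40,[0.12,-0.84,0],[0,0,-0.9]],
    [40,[0.12,-0.84,0],[0,0,-0.9]],
    [40,[0.12,-0.84,0],[0,0,-0.9]],
    [40,[0.12,-0.84,0],[0,0,-0.9]],
  ],
)

```text
clock: 3.7
eef_pos: [458.6, -9.7, 202.9]
tool_rot: [3.141, -0.0, 1.571]
force: [0.3, 0.3, -2.1]
width: 54.5
gripper_force: 64.9
```

Request:
send_rows(
  series=[
    [40,[0.12,-0.84,0],[0,0,-0.9]],
    [40,[0.12,-0.84,0],[0,0,-0.9]],
    [40,[0.12,-0.84,0],[0,0,-0.9]],
    [40,[0.12,-0.84,0],[0,0,-0.9]],
    [40,[0.08,-0.44,0],[0,0,-0.2]],
    [40,[0,0,-0.5],[0,0,0]],
    [40,[0,0,-0.2],[0,0,0]],
    [40,[0,0,0],[0,0,0]],
  ],
)

```text
clock: 4.7
eef_pos: [491.5, -235.3, 160.0]
tool_rot: [-3.139, -0.001, 1.242]
force: [-0.4, 0.1, -2.2]
width: 54.8
gripper_force: 64.9
```

Run:
```python
from h import *
d=cam('top');e=cam('scene'); np.savez('t1.npz',**d);np.savez('s1.npz',**e)
c=np.hstack([cv2.resize(x['img'][r],(400,400),interpolation=cv2.INTER_CUBIC) for x,r in((d,np.s_[155:275,385:505]),(e,np.s_[210:340,200:330]))])
cv2.imwrite('pics/m.png',np.clip(c[:,:,::-1]*1.4,0,255).astype(np.uint8))
for x in(d,e):
    z=world(x); m=(abs(z[...,2]-123)<6)&(np.hypot(z[...,0]-492,z[...,1]+235)<75); print(m.sum(),np.median(z[m],0))
```

```text
845 [ 497.71198299 -203.85206539  124.26998481]
792 [ 503.63165856 -264.33414434  125.49093488]
```

View pics/m.png

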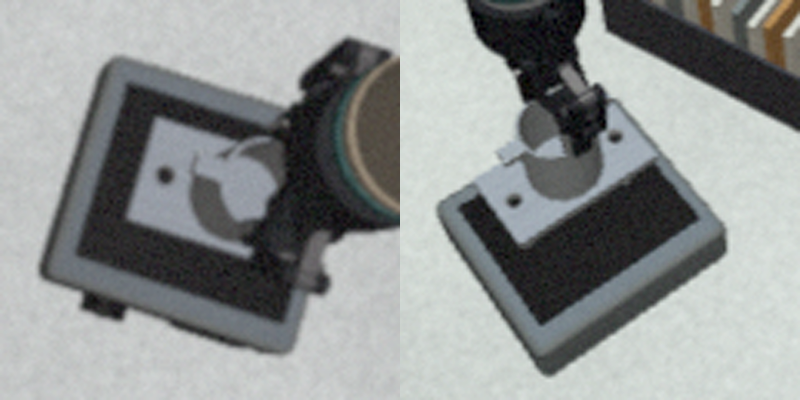

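```bash
cat > hole.py <<'E'
from h import *
def hole(d,u0,v0,z,r=6):
    g=d['img'].max(2).astype(float); v,u=np.mgrid[:400,:640]; m=np.hypot(u-u0,v-v0)<r
    w=np.where(m,np.clip(np.median(g[m])-25-g,0,None),0); a,b=(w*u).sum()/w.sum(),(w*v).sum()/w.sum()
    return np.array([a,b]),ray(d,a,b,z)[:2]
E
python3 - <<'E'
from hole import *
zt=124.8
for n,H in(('t1',[(434.5,207.5)]),('s1',[(237,275),(270,254)])):
    d=dict(np.load(n+'.npz')); hs=[hole(d,*h,zt) for h in H]; print(n,[(a.round(1),b.round(1)) for a,b in hs])
    if len(hs)>1:
        a,b=hs[0][1],hs[1][1]; print('mid',(a+b)/2,'dist',np.hypot(*(b-a)),'ang',np.degrees(np.arctan2(*(b-a)[::-1])))
# pegs with before images, subpixel: top-hat blobs, several assumed heights
for n in('top0','scene0'):
    d=dict(np.load(n+'.npz')); g=d['img'].max(2).astype(float); v,u=np.mgrid[:400,:640]
    out=[]
    for (a,b) in (((428.5,208.5),(466.5,221.5)) if n=='top0' else ((272.4,266.6),(240.8,286.9))):
        m=np.hypot(u-a,v-b)<5.5; w=np.where(m,np.clip(g-np.median(g[m])-12,0,None),0)
        uv=[(w*u).sum()/w.sum(),(w*v).sum()/w.sum()]; vs=np.where(w.sum(1)>0)[0]; out.append(ray(d,*uv,69)[:2]); print(n,np.round(uv,1),vs.min(),vs.max(),out[-1].round(1))
    a,b=out; print('mid',(a+b)/2,np.hypot(*(a-b)),np.degrees(np.arctan2(*(a-b)[::-1])))
print(sensors.read_state()['eef_pos'])
E
```

```text
t1 [(array([434.1, 207.1]), array([ 503.9, -193.2]))]
s1 [(array([236.7, 274.9]), array([ 476.3, -280.7])), (array([268.1, 253. ]), array([ 501.2, -192.9]))]
mid [ 488.79117476 -236.82088419] dist 91.30386750896943 ang 74.18049274470171
top0 [428.  208.5] 207 210 [ 507. -195.]
top0 [466.6 221.1] 219 223 [ 476.7 -281.8]
mid [ 491.85448507 -238.41684335] 91.89047117328961 70.80144347355736
scene0 [272.5 266.7] 264 269 [ 507.8 -193.6]
scene0 [240.8 286.9] 285 289 [ 477.3 -280.8]
mid [ 492.53526515 -237.21568003] 92.43510167147495 70.74265744495601
[ 492.71864174 -236.03728918  161.43262522]
```

Request:
send_rows(
  series=[
    [40,[0.033,-0.017,-0.2],[0,0,-0.26]],
    [40,[0,0,-0.2],[0,0,0]],
    [40,[0,0,0],[0,0,0]],
    [40,[0,0,0],[0,0,0]],
  ],
)

```text
clock: 5.3
eef_pos: [494.2, -237.4, 136.9]
tool_rot: [-3.141, 0.0, 1.219]
force: [-0.1, 0.9, -2.4]
width: 54.2
gripper_force: 64.9
```

Run:
```python
from hole import *
s=sensors.read_state();print(s['eef_pos'],s['tool_rot'])
zt=s['eef_pos'][2]-44.8+8
d=cam('top');e=cam('scene');np.savez('t2.npz',**d);np.savez('s2.npz',**e)
yaw=np.radians(70.8); ax=np.array([np.cos(yaw),np.sin(yaw)])
T=[]
for x,sg,n in((d,1,'t'),(e,1,'s'),(e,-1,'s')):
    p=np.array([492.2,-237.8])+sg*46*ax; c=x['world_to_cam']@np.array([*p,zt,1]); u,v=c[0]/c[2]*x['f']+x['cx'],c[1]/c[2]*x['f']+x['cy']
    for r in(4,5):
        a,b=hole(x,u,v,zt,r); a,b=hole(x,*a,zt,r)
        print(n,sg,r,(round(u,1),round(v,1)),a.round(1),b.round(1),'peg-hole exp',p-b)
    T.append(cv2.resize(x['img'][int(v)-12:int(v)+13,int(u)-12:int(u)+13],(260,260),interpolation=0))
cv2.imwrite('pics/h.png',np.hstack(T)[:,:,::-1])
```

```text
[ 494.23164771 -237.39408159  136.85053876] [-3.14148688e+00  7.38197349e-05  1.21865445e+00]
t 1 4 (np.float64(431.4), np.float64(206.8)) [432.2 206.7] [ 507.6 -196. ] peg-hole exp [-0.31772761  1.67975624]
t 1 5 (np.float64(431.4), np.float64(206.8)) [432.2 206.7] [ 507.6 -196.2] peg-hole exp [-0.29953387  1.80950126]
s 1 4 (np.float64(270.8), np.float64(260.1)) [271.1 260.6] [ 508.6 -195.1] peg-hole exp [-1.28200153  0.78150615]
s 1 5 (np.float64(270.8), np.float64(260.1)) [268.1 259.2] [ 499.8 -195.8] peg-hole exp [7.52323365 1.46775767]
s -1 4 (np.float64(238.5), np.float64(280.6)) [238.3 280.7] [ 477.  -281.8] peg-hole exp [0.11524384 0.55421854]
s -1 5 (np.float64(238.5), np.float64(280.6)) [238.3 280.7] [ 476.8 -281.7] peg-hole exp [0.27315984 0.48047141]
```

View pics/h.png

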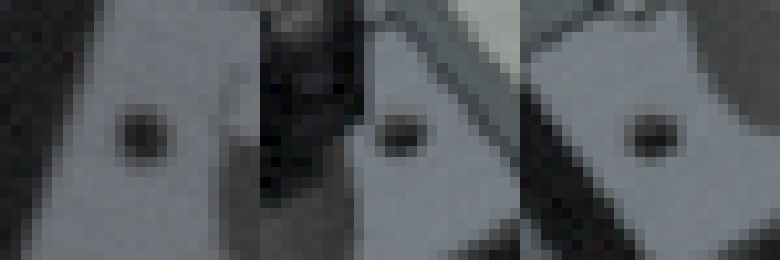

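Request:
send_rows(
  series=[
    [40,[-0.003,0.017,-0.1],[0,0,0.1]],
    [40,[0,0,-0.1],[0,0,0]],
    [40,[0,0,-0.08],[0,0,0]],
    [40,[0,0,-0.06],[0,0,0]],
    [40,[0,0,0],[0,0,0]],
  ],
)

```text
clock: 6.02
eef_pos: [493.8, -236.2, 116.2]
tool_rot: [-3.141, -0.0, 1.227]
force: [0.5, 0.0, -2.8]
width: 54.3
gripper_force: 64.9
```

No contact with the plate at about 71 mm, so the pegs are entering the holes. I continue down.

Request:
send_rows(
  series=[
    [40,[0,0,-0.05],[0,0,0]],
    [40,[0,0,-0.05],[0,0,0]],
    [40,[0,0,-0.05],[0,0,0]],
    [40,[0,0,-0.03],[0,0,0]],
    [40,[0,0,0],[0,0,0]],
  ],
)

```text
clock: 6.65
eef_pos: [494.0, -236.2, 105.6]
tool_rot: [-3.141, -0.0, 1.227]
force: [-0.8, -0.7, -2.2]
width: 54.8
gripper_force: 64.9
```

Request:
send_rows(
  series=[
    [40,[0,0,-0.015],[0,0,0]],
    [40,[0,0,-0.015],[0,0,0]],
    [40,[0,0,-0.01],[0,0,0]],
    [40,[0,0,0],[0,0,0]],
  ],
)

```text
clock: 7.15
eef_pos: [494.0, -236.2, 104.9]
tool_rot: [3.141, -0.001, 1.227]
force: [-3.7, 2.9, 11.9]
width: 54.6
gripper_force: 68.7
```

Request:
send_rows(
  series=[
    [85,[0,0,0.015],[0,0,0]],
    [85,[0,0,0],[0,0,0]],
    [85,[0,0,0],[0,0,0]],
    [85,[0,0,0],[0,0,0]],
    [85,[0,0,0.4],[0,0,0]],
    [85,[0,0,0.9],[0,0,0]],
    [85,[0,0,0.9],[0,0,0]],
    [85,[0,0,0],[0,0,0]],
  ],
)

```text
clock: 8.15
eef_pos: [496.5, -238.0, 240.2]
tool_rot: [3.133, 0.001, 1.227]
force: [-0.0, 0.1, 0.5]
width: 84.8
gripper_force: 0.0
```

Request:
send_rows(
  series=[
    [85,[0.1,0.9,0],[0,0,0]],
    [85,[0.1,0.9,0],[0,0,0]],
    [85,[0.1,0.9,0],[0,0,0]],
    [85,[0.1,0.9,0],[0,0,0]],
    [85,[0,0,0],[0,0,0]],
  ],
)

```text
clock: 8.78
eef_pos: [517.8, -14.3, 234.7]
tool_rot: [-3.138, -0.002, 1.237]
force: [0.3, -0.7, 0.2]
width: 85.1
gripper_force: 0.0
```

Run:
```python
from h import *
d=cam('top');e=cam('scene'); np.savez('t3.npz',**d);np.savez('s3.npz',**e)
c=np.hstack([cv2.resize(x['img'][r],(400,400),interpolation=cv2.INTER_CUBIC) for x,r in((d,np.s_[165:265,395:495]),(e,np.s_[210:330,200:320]))])
cv2.imwrite('pics/seat.png',np.clip(c[:,:,::-1]*1.4,0,255).astype(np.uint8))
for n,x in(('top',d),('scene',e)):
    W=world(x); r=np.hypot(W[...,0]-492,W[...,1]+237); z=W[...,2]
    for a,b in((60,75),(115,140)):
        # +y and -y halves: tilt check
        ax=np.array([np.cos(np.radians(70.8)),np.sin(np.radians(70.8))]); t=(W[...,:2]-[492,-237])@ax; s=(W[...,:2]-[492,-237])@np.array([ax[1],-ax[0]])
        m=(z>a)&(z<b)&(abs(t)<60)&(abs(s)<33)
        if m.sum()<20: print(n,a,'few');continue
        A=np.c_[t[m],s[m],np.ones(m.sum())]; print(n,a,m.sum(),np.linalg.lstsq(A,z[m],rcond=None)[0].round(4),W[m].mean(0).round(1))
```

```text
top 60 638 [5.50000e-03 2.16000e-02 7.00806e+01] [ 485.3 -248.8   70. ]
top 115 330 [3.500000e-03 6.000000e-04 1.274761e+02] [ 492.5 -238.1  127.5]
scene 60 635 [ 2.00000e-03 -4.40000e-03  7.01434e+01] [ 494.8 -244.5   70.1]
scene 115 341 [-4.000000e-03 -2.090000e-02  1.272336e+02] [ 494.9 -239.   127.2]
```

View pics/seat.png

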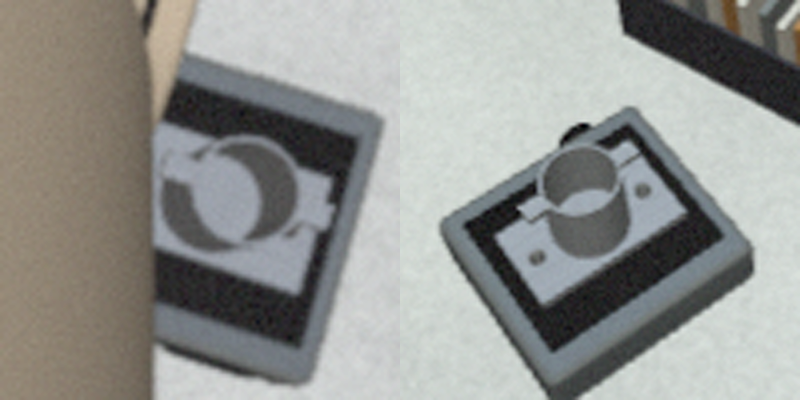

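The pegs show through both holes at composite (537,258) and (643,190), and the bowl is level and at plate height. It is seated. Now the lid.

Request:
send_rows(
  series=[
    [85,[0.17,0.84,0],[0,0,-0.27]],
    [85,[0.17,0.84,0],[0,0,-0.27]],
    [85,[0.17,0.84,0],[0,0,-0.27]],
    [85,[0.17,0.84,0],[0,0,-0.27]],
    [85,[0.17,0.84,0],[0,0,-0.27]],
    [85,[0.17,0.84,0],[0,0,-0.27]],
    [40,[0,0,-0.9],[0,0,0]],
    [40,[0,0,-0.9],[0,0,0]],
  ],
)

```text
clock: 9.88
eef_pos: [580.4, 280.7, 126.8]
tool_rot: [3.14, -0.0, 1.085]
force: [0.9, 0.4, -0.7]
width: 51.2
gripper_force: 0.0
```

Request:
send_rows(
  series=[
    [40,[0,0,0],[0,0,0]],
    [40,[0,0,0],[0,0,0]],
  ],
)

```text
clock: 10.12
eef_pos: [581.2, 280.8, 129.9]
tool_rot: [3.139, -0.001, 1.084]
force: [-0.1, -0.3, 0.5]
width: 40.1
gripper_force: 0.0
```

Run:
```python
from h import *
for n in('t3','s3'):
    d=dict(np.load(n+'.npz')); W=world(d); z=W[...,2]
    m=(np.hypot(W[...,0]-580,W[...,1]-287)<40)&(z>33)&(z<46); P=W[m][:,:2].astype(np.float32); R=cv2.minAreaRect(P)
    print(n,m.sum(),P.mean(0),R, cv2.fitLine(P,cv2.DIST_L2,0,.01,.01)[:,0])
    m=(np.hypot(W[...,0]-492,W[...,1]+237)<65)&(z<75)&(z>62); print('plate',np.median(z[m]))
```

```text
t3 99 [580.79205 287.59488] ((581.1132202148438, 288.2665710449219), (49.15709686279297, 11.910674095153809), 60.493831634521484) [4.8005977e-01 8.7723577e-01 5.8079205e+02 2.8759491e+02]
plate 69.09864064445833
s3 67 [583.8873  286.85684] ((583.1546630859375, 287.2261962890625), (51.07746124267578, 14.801138877868652), 67.48945617675781) [4.6043363e-01 8.8769412e-01 5.8388727e+02 2.8685684e+02]
plate 69.30575550829337
```

Request:
send_rows(
  series=[
    [40,[0,0.113,-0.6],[0,0,0]],
    [40,[0,0,-0.6],[0,0,0]],
    [40,[0,0,-0.3],[0,0,0]],
    [40,[0,0,-0.1],[0,0,0]],
    [40,[0,0,0],[0,0,0]],
  ],
)

```text
clock: 10.75
eef_pos: [580.4, 288.9, 33.5]
tool_rot: [3.14, -0.002, 1.086]
force: [-0.8, 0.9, 0.5]
width: 39.7
gripper_force: 0.0
```

Request:
send_rows(
  series=[
    [0,[0,0,0],[0,0,0]],
    [0,[0,0,0],[0,0,0]],
    [0,[0,0,0],[0,0,0]],
    [0,[0,0,0],[0,0,0]],
    [0,[0,0,0],[0,0,0]],
  ],
)

```text
clock: 11.38
eef_pos: [579.2, 288.9, 32.2]
tool_rot: [-3.142, 0.0, 1.086]
force: [0.2, -0.6, 0.0]
width: -0.1
gripper_force: 0.0
```

The fingers closed on nothing, so I look.

Run:
```python
from h import *
d=cam('top');e=cam('scene'); np.savez('t4.npz',**d);np.savez('s4.npz',**e)
c=np.hstack([cv2.resize(x['img'][r],(400,400),interpolation=cv2.INTER_CUBIC) for x,r in((d,np.s_[140:240,175:275]),(e,np.s_[130:230,340:440]))])
cv2.imwrite('pics/lid.png',np.clip(c[:,:,::-1]*1.5,0,255).astype(np.uint8))
```

```text
(no output)
```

View pics/lid.png

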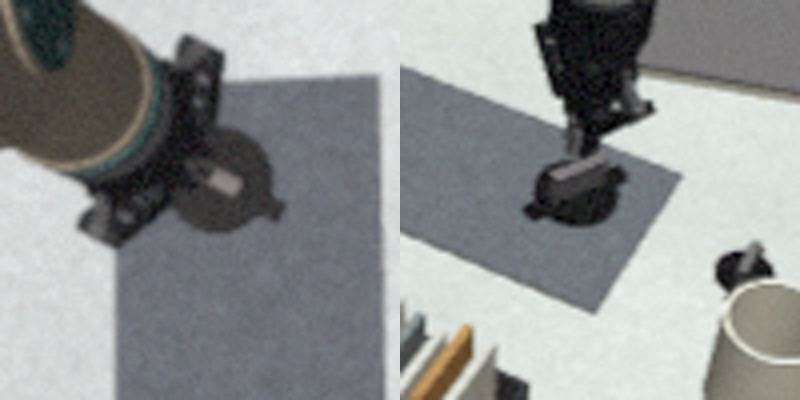

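Run:
```python
from h import *
for n in('s3','s4','t4'):
    d=dict(np.load(n+'.npz')); W=world(d); z=W[...,2]; g=d['img'].max(2)
    m=(np.hypot(W[...,0]-580,W[...,1]-287)<45)&(z>33)&(z<46); P=W[m]; print(n,m.sum(),P.mean(0).round(1),cv2.minAreaRect(P[:,:2].astype(np.float32)))
    m=(np.hypot(W[...,0]-580,W[...,1]-287)<45)&(z>46)&(z<75); 
    if m.any(): print(' finger',m.sum(),W[m].mean(0).round(1),W[m].min(0).round(1))
d=dict(np.load('s4.npz'));W=world(d)
for v in range(158,180,2): print(v,[tuple(W[v,u].round().astype(int)) for u in range(378,396,3)])
s=sensors.read_state();print(s['eef_pos'],s['width'])
```

```text
s3 67 [583.9 286.9  39.7] ((583.1546630859375, 287.2261962890625), (51.07746124267578, 14.801138877868652), 67.48945617675781)
s4 63 [584.  286.7  39.9] ((583.947509765625, 287.1788635253906), (50.56581115722656, 12.835404396057129), 59.3333740234375)
 finger 35 [583.9 281.7  66.5] [570.9 276.1  54.2]
t4 40 [573.6 274.8  39.6] ((574.06640625, 275.4302673339844), (19.531103134155273, 10.995471954345703), 62.954219818115234)
 finger 27 [575.5 281.7  65.9] [565.7 277.1  55. ]
158 [(np.int64(520), np.int64(369), np.int64(2)), (np.int64(528), np.int64(377), np.int64(0)), (np.int64(575), np.int64(284), np.int64(97)), (np.int64(590), np.int64(271), np.int64(115)), (np.int64(594), np.int64(284), np.int64(107)), (np.int64(562), np.int64(397), np.int64(2))]
160 [(np.int64(524), np.int64(360), np.int64(3)), (np.int64(533), np.int64(365), np.int64(3)), (np.int64(580), np.int64(275), np.int64(99)), (np.int64(591), np.int64(271), np.int64(107)), (np.int64(603), np.int64(264), np.int64(119)), (np.int64(614), np.int64(259), np.int64(129))]
162 [(np.int64(531), np.int64(346), np.int64(8)), (np.int64(
[... 1820 characters left out ...]
 np.int64(302), np.int64(24)), (np.int64(601), np.int64(316), np.int64(14))]
176 [(np.int64(570), np.int64(267), np.int64(31)), (np.int64(579), np.int64(271), np.int64(32)), (np.int64(584), np.int64(283), np.int64(24)), (np.int64(591), np.int64(292), np.int64(21)), (np.int64(597), np.int64(301), np.int64(17)), (np.int64(605), np.int64(306), np.int64(17))]
178 [(np.int64(571), np.int64(268), np.int64(22)), (np.int64(580), np.int64(271), np.int64(24)), (np.int64(586), np.int64(281), np.int64(18)), (np.int64(592), np.int64(292), np.int64(12)), (np.int64(599), np.int64(299), np.int64(10)), (np.int64(609), np.int64(299), np.int64(15))]
[579.25732344 288.86565398  32.18554946] 0.019279022989323765
```

Depth shows the shut fingertips sitting just above the bar (top at 40 mm) although the TCP reads 32. The real tips are therefore much higher than the stated 17 mm ahead of the TCP. I raise the arm and measure the tip directly.

Request:
send_rows(
  series=[
    [12,[0,0,0.5],[0,0,0]],
    [12,[0,0,0.5],[0,0,0]],
    [12,[0,0,0],[0,0,0]],
    [12,[0,0,0],[0,0,0]],
  ],
)

```text
clock: 11.98
eef_pos: [578.7, 288.9, 91.7]
tool_rot: [-3.141, 0.001, 1.086]
force: [-0.3, -0.8, -0.8]
width: 11.5
gripper_force: 0.0
```

Run:
```python
from h import *
s=sensors.read_state();p=s['eef_pos'];print(p,s['width'])
e=cam('scene');np.savez('s5.npz',**e);W=world(e);z=W[...,2]
m=(np.hypot(W[...,0]-p[0],W[...,1]-p[1])<45)&(z>50); print(m.sum(),np.percentile(z[m],[0,2,5,10,25]).round(1))
lo=m&(z<np.percentile(z[m],8)); print(W[lo].mean(0).round(1))
c=np.array([*p,1.]); 
for dz in(-17,0,20):
    q=e['world_to_cam']@np.array([p[0],p[1],p[2]+dz,1]); print(dz,q[0]/q[2]*e['f']+e['cx'],q[1]/q[2]*e['f']+e['cy'])
c=cv2.resize(e['img'][90:190,330:430],(600,600),interpolation=cv2.INTER_CUBIC)
cv2.imwrite('pics/tip.png',np.clip(c[:,:,::-1]*1.8,0,255).astype(np.uint8))
```

```text
[578.68344604 288.90686973  91.68362844] 11.4990042098635
3423 [113.3 138.9 168.  203.7 284.9]
[578.5 282.2 157.1]
-17 385.0050974480691 162.95832948024068
0 385.59056887332804 158.94872354153495
20 386.2948980736619 154.1251191389578
```

View pics/tip.png

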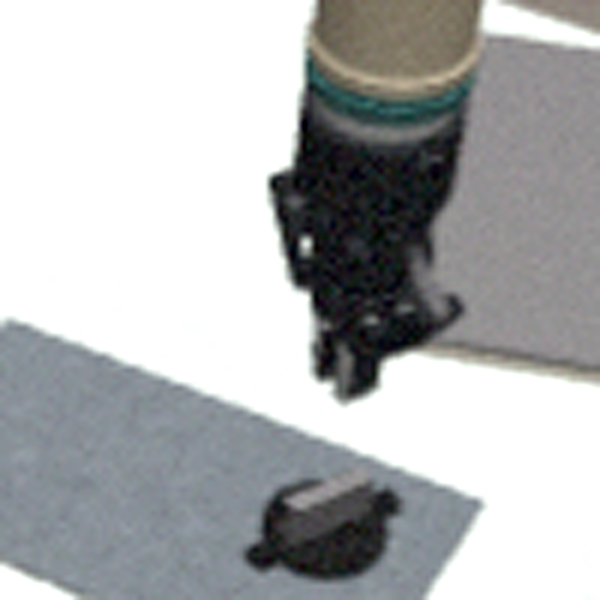

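The tip pixel (387.5,156.7) puts the shut tips about 10–20 mm above the reported TCP. I go down to TCP z of about 8, so the tips are at 18–28 mm, which clears the disc top at 12 mm.

Request:
send_rows(
  series=[
    [40,[0.03,-0.015,0],[0,0,0]],
    [40,[0,0,-0.3],[0,0,0]],
    [40,[0,0,-0.4],[0,0,0]],
    [40,[0,0,-0.3],[0,0,0]],
    [40,[0,0,-0.2],[0,0,0]],
    [40,[0,0,-0.1],[0,0,0]],
    [40,[0,0,-0.08],[0,0,0]],
    [40,[0,0,0],[0,0,0]],
  ],
)

```text
clock: 13.02
eef_pos: [581.2, 288.0, 9.5]
tool_rot: [3.141, -0.0, 1.086]
force: [0.1, -0.5, 0.2]
width: 40.1
gripper_force: 0.0
```

Request:
send_rows(
  series=[
    [0,[0,0,0],[0,0,0]],
    [0,[0,0,0],[0,0,0]],
    [0,[0,0,0],[0,0,0]],
    [0,[0,0,0],[0,0,0]],
  ],
)

```text
clock: 13.52
eef_pos: [581.5, 288.2, 10.2]
tool_rot: [3.141, -0.001, 1.086]
force: [-0.7, -0.3, 5.5]
width: 9.9
gripper_force: 61.4
```

Request:
send_rows(
  series=[
    [0,[0,0,0.15],[0,0,0]],
    [0,[0,0,0.4],[0,0,0]],
    [0,[0,0,0.6],[0,0,0]],
    [0,[0,0,0.8],[0,0,0]],
    [0,[0,0,0.8],[0,0,0]],
    [0,[-0.05,-0.3,0.1],[0,0,0.1]],
    [0,[-0.1,-0.6,0],[0,0,0.2]],
    [0,[-0.12,-0.7,0],[0,0,0.2]],
  ],
)

```text
clock: 14.52
eef_pos: [563.5, 190.7, 179.4]
tool_rot: [-3.14, 0.001, 1.132]
force: [-0.1, -0.6, -1.4]
width: 10.3
gripper_force: 60.6
```

Request:
send_rows(
  series=[
    [0,[-0.12,-0.7,0],[0,0,0.2]],
    [0,[-0.12,-0.7,0],[0,0,0.2]],
    [0,[-0.12,-0.7,0],[0,0,0.2]],
    [0,[-0.12,-0.7,0],[0,0,0.2]],
    [0,[-0.12,-0.7,0],[0,0,0.2]],
    [0,[-0.12,-0.7,0],[0,0,0.2]],
    [0,[-0.12,-0.7,0],[0,0,0.2]],
    [0,[-0.12,-0.7,0],[0,0,0]],
  ],
)

```text
clock: 15.52
eef_pos: [505.4, -145.5, 179.5]
tool_rot: [-3.139, 0.0, 1.252]
force: [-0.1, 0.1, -0.7]
width: 10.1
gripper_force: 60.6
```

Request:
send_rows(
  series=[
    [0,[-0.12,-0.7,0],[0,0,0]],
    [0,[-0.12,-0.7,0],[0,0,0]],
    [0,[-0.03,-0.15,0],[0,0,0]],
    [0,[0,0,0],[0,0,0]],
    [0,[0,0,0],[0,0,0]],
  ],
)

```text
clock: 16.15
eef_pos: [491.0, -235.2, 179.9]
tool_rot: [-3.14, -0.001, 1.254]
force: [0.3, 1.0, -1.1]
width: 10.0
gripper_force: 60.6
```

```bash
cat > meas.py <<'E'
from h import *
from scipy.optimize import least_squares
def fit(d,zlo,zhi,c,R,zp):
    # mask by depth band, outer contour cast on plane zp: circle centre of radius R + lug directions
    W=world(d); z=W[...,2]; c=np.array(c,float)
    m=((z>zlo)&(z<zhi)&(np.hypot(W[...,0]-c[0],W[...,1]-c[1])<56)).astype(np.uint8)
    k,l,st,_=cv2.connectedComponentsWithStats(m); v,u=np.where((m>0)&(st[l,4]>15))
    q=np.array([ray(d,a,b,zp)[:2] for a,b in zip(u,v)])
    cn=[p for C in cv2.findContours(m,0,cv2.CHAIN_APPROX_NONE)[0] for p in C[:,0]]
    e=np.array([ray(d,a,b,zp)[:2] for a,b in cn])
    r=np.hypot(*(e-c).T); s=e[abs(r-R)<6]
    o=least_squares(lambda x:np.hypot(*(s-x[:2]).T)-x[2],[*c,R],loss='soft_l1').x
    out=[]
    ax=np.array([np.cos(np.radians(71)),np.sin(np.radians(71))])
    rr=np.hypot(*(q-o[:2]).T); t=(q-o[:2])@ax
    for sg in(1,-1):
        b=(rr>R+3)&(rr<50)&(t*sg>30)
        if b.sum()>3: w=(q[b].mean(0)-o[:2]); out.append((sg,int(b.sum()),w.round(1).tolist(),np.degrees(np.arctan2(*(w*sg)[::-1])).round(1)))
    print('n',m.sum(),'c',o[:2].round(1),'r',o[2].round(1),'z',np.median(z[m>0]).round(1),'lugs',out)
E
python3 - <<'E'
from meas import *
for n in('t3','s3'):
    print('bowl',n); fit(dict(np.load(n+'.npz')),125,137,(493,-238),30,130)
s=sensors.read_state();p=s['eef_pos'];print(p,s['tool_rot']); zb=p[2]-5.5
for n in('top','scene'):
    d=cam(n);np.savez(n[0]+'6.npz',**d); W=world(d)
    print('lid',n); fit(d,zb+2,zb+14,p[:2],34,zb+8); fit(d,125,137,(493,-238),30,130)
E
```

```text
bowl t3
n 253 c [ 492.5 -237.1] r 29.2 z 129.9 lugs [(1, 43, [13.0, 36.9], np.float64(70.6)), (-1, 44, [-13.2, -37.0], np.float64(70.4))]
bowl s3
n 239 c [ 494.6 -237.9] r 30.0 z 130.7 lugs [(1, 32, [13.5, 37.3], np.float64(70.2)), (-1, 41, [-13.1, -37.4], np.float64(70.7))]
[ 491.04318133 -235.17514524  179.89936914] [-3.14021502e+00 -1.23830237e-03  1.25391526e+00]
lid top
n 481 c [ 491.1 -232.4] r 32.6 z 182.2 lugs [(1, 31, [13.0, 38.9], np.float64(71.6))]
n 81 c [ 493.4 -237.2] r 29.1 z 130.2 lugs [(1, 35, [11.7, 38.3], np.float64(73.0))]
lid scene
n 449 c [ 494.2 -236. ] r 33.7 z 183.6 lugs [(1, 28, [12.1, 40.2], np.float64(73.3)), (-1, 28, [-12.9, -39.2], np.float64(71.8))]
n 170 c [ 495.  -238.3] r 28.5 z 130.9 lugs [(1, 34, [13.5, 37.4], np.float64(70.2)), (-1, 39, [-13.5, -36.9], np.float64(69.9))]
```

Request:
send_rows(
  series=[
    [0,[0.01,-0.04,-0.1],[0,0,-0.3]],
    [0,[0,0,-0.15],[0,0,0]],
    [0,[0,0,-0.15],[0,0,0]],
    [0,[0,0,-0.08],[0,0,0]],
    [0,[0,0,0],[0,0,0]],
    [0,[0,0,0],[0,0,0]],
  ],
)

```text
clock: 17.0
eef_pos: [491.8, -239.6, 151.8]
tool_rot: [3.141, 0.0, 1.226]
force: [-0.5, -0.3, -0.8]
width: 10.2
gripper_force: 60.6
```

Run:
```python
from meas import *
s=sensors.read_state();p=s['eef_pos'];print(p,s['tool_rot'],s['force']); zb=p[2]-5.5
for n in('top','scene'):
    for i in(0,1):
        d=cam(n);np.savez(n[0]+'7.npz',**d)
        print('lid',n); fit(d,zb+3,zb+14,p[:2],34,zb+8)
        W=world(d);m=(np.hypot(*(W[...,:2]-[493,-238]).transpose(2,0,1))<50)&(abs(W[...,2]-zb-8)<5); Q=W[m]
        A=np.c_[Q[:,:2]-[493,-238],np.ones(len(Q))]; print(' plane',np.linalg.lstsq(A,Q[:,2],rcond=None)[0].round(3))
```

```text
[ 491.79573564 -239.60293947  151.76806955] [3.14117430e+00 4.67149627e-05 1.22553251e+00] [-0.45834163 -0.3311959  -0.75794384]
lid top
n 431 c [ 491.7 -237.1] r 32.6 z 153.9 lugs [(1, 27, [14.0, 38.4], np.float64(70.0))]
 plane [ 2.00000e-03 -1.30000e-02  1.54064e+02]
lid top
n 435 c [ 491.7 -237.2] r 32.6 z 154.0 lugs [(1, 30, [14.4, 38.7], np.float64(69.6))]
 plane [-3.00000e-03 -6.00000e-03  1.54129e+02]
lid scene
n 425 c [ 494.8 -240.6] r 33.4 z 155.3 lugs [(1, 27, [13.7, 39.6], np.float64(71.0)), (-1, 23, [-14.9, -38.1], np.float64(68.6))]
 plane [-1.90000e-02  9.00000e-03  1.55385e+02]
lid scene
n 417 c [ 494.4 -239.9] r 33.3 z 155.4 lugs [(1, 27, [14.1, 38.9], np.float64(70.1)), (-1, 27, [-14.3, -38.8], np.float64(69.7))]
 plane [-1.20000e-02  6.00000e-03  1.55379e+02]
```

Request:
send_rows(
  series=[
    [0,[0.006,0.024,-0.05],[0,0,0.1]],
    [0,[0,0,-0.055],[0,0,0]],
    [0,[0,0,0],[0,0,0]],
    [0,[0,0,0],[0,0,0]],
    [0,[0,0,0],[0,0,0]],
  ],
)

```text
clock: 17.82
eef_pos: [492.1, -238.1, 145.4]
tool_rot: [3.141, 0.0, 1.234]
force: [0.1, 0.8, -0.2]
width: 9.9
gripper_force: 60.6
```

Run:
```python
from meas import *
s=sensors.read_state();p=s['eef_pos'];print(p,s['tool_rot'],s['force'],abs(s['qd']).max() if hasattr(s['qd'],'max') else s['qd']); zb=p[2]-5.5
I=[]
for n in('top','scene'):
    for i in(0,1):
        d=cam(n); fit(d,zb+3,zb+14,p[:2],34,zb+8)
    fit(d,123,zb-2,(493,-238),30,130)
    I.append(d)
c=np.hstack([cv2.resize(x['img'][r],(400,400),interpolation=cv2.INTER_CUBIC) for x,r in((I[0],np.s_[165:265,395:495]),(I[1],np.s_[225:305,215:295]))])
cv2.imwrite('pics/final.png',np.clip(c[:,:,::-1]*1.7,0,255).astype(np.uint8))
```

```text
[ 492.08037047 -238.05856007  145.35951231] [3.14142739e+00 2.87123887e-05 1.23432898e+00] [ 0.11529326  0.82223624 -0.24805219] 0.0016009220987858713
n 421 c [ 492.2 -235.4] r 32.5 z 147.5 lugs [(1, 26, [13.6, 38.4], np.float64(70.5))]
n 422 c [ 492.1 -235.5] r 32.6 z 147.5 lugs [(1, 27, [13.8, 38.7], np.float64(70.4))]
n 27 c [ 498.6 -250.1] r 45.1 z 126.4 lugs [(1, 5, [-1.7, 46.1], np.float64(92.1))]
n 417 c [ 494.9 -238.6] r 33.4 z 149.0 lugs [(1, 24, [13.3, 39.7], np.float64(71.4)), (-1, 26, [-13.7, -38.8], np.float64(70.5))]
n 411 c [ 494.8 -238.6] r 33.3 z 148.8 lugs [(1, 23, [13.4, 39.3], np.float64(71.2)), (-1, 25, [-13.6, -38.5], np.float64(70.6))]
n 112 c [ 490.2 -234.9] r 33.9 z 129.9 lugs [(1, 18, [21.7, 33.7], np.float64(57.2)), (-1, 34, [-5.5, -40.7], np.float64(82.4))]
```

View pics/final.png

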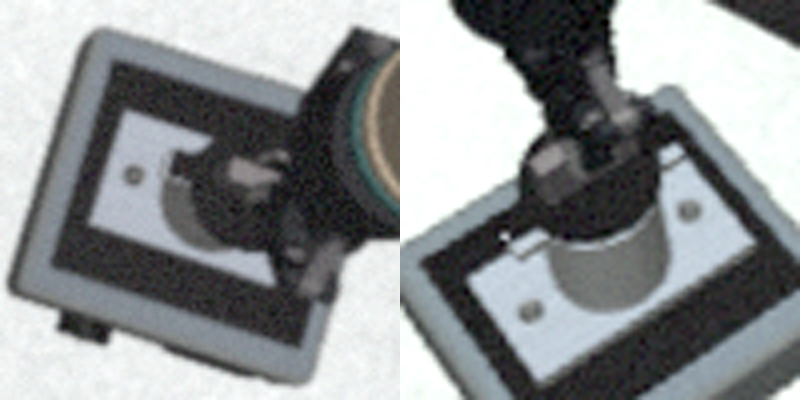

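The last view shows the lid level and clear of the bowl. Its lugs are over the bowl's lugs, near (530,245) and (670,155) in the right half, and the pegs show in the holes. Against the bowl it measures within about 1 mm and 0.5°, with a gap of about 10 mm.

```bash
python3 -c "
from cell import ctrl; print(ctrl.finish_job())"
```

```text
the job is handed in; nothing more can be done
None
```

The job is handed in: the bowl sits fully down on the mill's pegs and is released, and the lid is held level and still about 1 cm above it, centred to roughly 1 mm by the scene camera (1–2 mm by the half-blocked top view), with its lugs over the bowl's.

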